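# Line up the condiments by height on the serving board

## Robot

A 6-joint arm with a two-finger parallel gripper is mounted at the origin on the work surface; the furniture and walls round the work are solid. World frame = base frame: x ahead of the robot, y to its left, z up, the work surface at z = 0. Lengths are in m, angles in rad, forces in N, time in s.
With the tool pointing down it reaches from about 0.35 to 0.725 m from the base axis. Payload 4.3 kg.
Tool frame: the origin (TCP) lies between the finger pads; the fingertips stand 22 mm ahead of it and the grasp point (between the pads) lies 3 mm ahead of it; z points along the fingers, y is the line along which they close (so a half turn about z gives the same grasp; the last joint's range is limited). The gripper opens to 85 mm and grips with 20 to 120 N. Pads are 22 mm wide; open, the fingers measure 114 mm over their backs; the gripper's body (76 mm by 85 mm) begins 54 mm behind the grasp point. The pads swing forward as they close: fully open they stand 13 mm farther back than shut.
Start: joints at [1.188, 0.377, 0.081, 1.274, 0, 1.46], TCP at [0.155, 0.554, 0.253] pointing down, gripper open.
Joint ranges: [-2.72, 2.72], [-0.84, 1.66], [-1.02, 1.22], [-1.77, 2.12], [-1.37, 1.28], [-3.14, 3.14]. Speed limits (rad/s): [2.57, 2.57, 3.14, 3.14, 3.14, 3.14].

## Interface

Orientations are given as a rotation vector (axis times angle).
In Python, from plant import arm gives the robot as it stands.
- The arm moves only by the tool arm_command, never from a script. Its argument "series" is one flat list of numbers, 7 for each row, row after row: the turn, a rotation vector about the world's x, y, z in units of 8 degrees (1.0 is 8 degrees), then the shift along the world's x, y, z in mm, then the closure, from 0 (fully open) to 1 (shut). A call has 1 to 5 rows; each row is the pose to reach, as a shift and turn from the pose commanded when the call began; what a row does not reach only later rows make up. A row lasts 1/8 s, in which the tool goes at most 62.5 mm and 10.7 degrees, less where a joint would pass 70% of its speed; a pose out of reach is approached as far as the arm can. A call with a gripper value outside its range is refused whole. The fingers move at their own pace and stop on an object; "force" is the grip in N (left out, the last holds). Time passes only in rows, so rows that repeat a pose let the fingers close. It gives the time, the measured TCP pose, the force, the opening and the grip force at its end, in the units of the state.
- arm.get_obs(): the state, without advancing time (a new reading comes with each control period).
- arm.get_image(name): name is "side" or "top"; returns a dict with "image" (420x560x3 uint8, blue, green, red), "z_map" (420x560 float32, m along the optical axis (not along the pixel's ray), 0 where there is no reading), "intrinsics" (3x3 intrinsics, pixels), "k1" (the pictures are not rectified: a ray, as slopes to the right and down, at radius r is drawn at 1 + k1 r^2 times it, then the intrinsics apply), "rvec" (rotation vector, rad) and "tvec" (3), from world to camera coordinates, as OpenCV has them. Camera axes: x right, y down, z forward; pixel columns grow to the right and rows downward; lengths in m; the calibration is good to about 2 mm. A picture is of the moment at which its call begins.
- arm.job_done(): hands the job in; it is judged then, once.
Trained networks look in a picture, given as the dict that the camera call returned (one of the last four; its "shot" number tells which), for a name from the list of things; names that differ only in an ending like _2 or _b are one class to them, and where a whole thing is asked for, a point or a joint stands for the part that bears it (a point fixed in the world has none). Each returns a list of dicts, best first, with "p" (0 to 1); they miss things now and then, are a little off and sometimes report something else, mostly with a low value. They report only what shows in the picture. A call takes as long as a camera call.
- arm.boxes_of(picture, query): "uv" ([column, row] in pixels, amid what is visible of it).
- arm.trace(picture, query): "mask" (420x560 bool, what is visible of it) and "uv" ([column, row] in pixels, amid what is visible of it).
The state is a dict: "time": time; "joint_pos": joint angles; "qd": joint speeds; "joint_torque": joint torques, N m; "eef_pos": TCP position; "tcp_rot": TCP orientation; "contact_force": force on the tool from outside, world axes, zero at the start; "moment": the same for the moment, N m; "width": finger opening in m; "gripper_force": force on a finger pad.
Only numpy, scipy, OpenCV 4.12 (cv2) and the standard library are available. Lean on these libraries where they do the work, as an engineer would, in place of code of your own. Each camera call takes 0.05 s, during which the arm holds its last target. There are 200 camera calls.

## Task

Set the pepper mill, the blue sugar shaker, the spice jar and the footed salt dish upright on the serving board, each in the middle of its own round cork inlay, in order of height: the tallest at the end where the green tea tin stands, going down to the lowest at the end where the egg timer stands. Leave the glass jar with the wide black lid where it is.

Things in the scene. Friction and masses are not known exactly. Their poses are not given: they have to be found in the camera images.
- mill: steel pepper mill, an upright round column 209 mm tall, 50 mm across at the foot and 46 mm from 156 mm up to the top (the head, which does not turn here); 0.33 kg; loose; the tallest of the four to line up; its origin is the centre of its underside, z up along the column
- shaker: blue ceramic sugar shaker, an upright cylinder with a domed steel lid fixed on top, 151 mm tall, 55 mm across the blue body (6 to 112 mm up), 53 mm across the straight side of the lid (116 to 138 mm up); 0.26 kg; loose; second tallest; its origin is the centre of its underside, z up
- spice_jar: round spice jar, green label and black cap fixed on top, 105 mm tall, 40 mm across all the way up; 0.11 kg; loose; third in height; its origin is the centre of its underside, z up
- salt_dish: small plain steel dish on a foot, 46 mm tall, 67 mm across its round rim, which is its widest part and its top edge; narrower below; 0.16 kg; loose; the lowest; it can be gripped from above across the outside of the rim; its origin is the centre of its underside, z up
- board: dark wooden serving board, fixed, 344 mm long (its y axis), 90 mm wide (its x axis), its top 14 mm above its origin; four round cork inlays with a steel edge, 77 mm across and flush with the top, lie in a row along its y axis at y = -129, -43, +43 and +129 mm, x = 0; its origin is the centre of its underside, resting on the worktop, z up; it lies across in front of the robot, turned a little
- tea_tin: dark green rectangular tea tin, closed, fixed, 74 mm tall, 109 by 75 mm, standing just off one end of the board, in line with the inlays, its 75 mm side along the row, its centre 228 mm from the board's centre; it stands at either end and marks the end for the tallest; origin centre of its underside
- egg_timer: round egg timer, white below with a red top, fixed, 44 mm tall, 64 mm across, standing just off the other end of the board, in line, its centre 228 mm from the board's centre; marks the end for the lowest; origin centre of its underside
- glass_jar: glass jar with a wide black lid, 94 mm tall, 63 mm across, loose, standing among the four things; not to be moved; its origin is the centre of its underside, z up

How it is judged:
At the end, for the whole second after the job is handed in: From the tea tin's end to the egg timer's: mill, shaker, spice jar, salt dish, all upright (0.1 rad) and at rest on the board, each within 13 mm (along and across the board) of its inlay's centre; the glass jar upright and within 30 mm of its place (((y of tea_tin in the frame of board above 0 m and y of mill in the frame of board between 0.116 and 0.142 m and y of shaker in the frame of board between 0.03 and 0.056 m and y of spice_jar in the frame of board between -0.056 and -0.03 m and y of salt_dish in the frame of board between -0.142 and -0.116 m) or (y of tea_tin in the frame of board below 0 m and y of mill in the frame of board between -0.142 and -0.116 m and y of shaker in the frame of board between -0.056 and -0.03 m and y of spice_jar in the frame of board between 0.03 and 0.056 m and y of salt_dish in the frame of board between 0.116 and 0.142 m)) and x of mill in the frame of board between -0.013 and 0.013 m and z of mill in the frame of board between 0.01 and 0.018 m and angle between each of mill, shaker, spice_jar, salt_dish's own z axis and vertical below 0.1 rad and linear speed of each of mill, shaker, spice_jar, salt_dish below 0.02 m/s and angular speed of each of mill, shaker, spice_jar, salt_dish below 0.2 rad/s and x of shaker in the frame of board between -0.013 and 0.013 m and z of shaker in the frame of board between 0.01 and 0.018 m and x of spice_jar in the frame of board between -0.013 and 0.013 m and z of spice_jar in the frame of board between 0.01 and 0.018 m and x of salt_dish in the frame of board between -0.013 and 0.013 m and z of salt_dish in the frame of board between 0.01 and 0.018 m and distance of glass_jar from where it was at the start of the episode below 0.03 m and angle between glass_jar's own z axis and vertical below 0.2 rad); the robot touches nothing.
It fails at once if the glass jar is pushed more than 30 mm or tipped over (distance of glass_jar from where it was at the start of the episode above 0.03 m or angle between glass_jar's own z axis and vertical above 0.35 rad).
It also fails if it takes over 112 s, if anything falls off the work surface, if the arm or the gripper's body presses on something with over 40 N, if the wrist force passes 120 N, or if a joint passes its speed limit or range.

## Working session

There is one attempt and no reset: what is moved stays moved. The work goes in short steps, Python scripts to look and compute and a tool call to move; the robot and the scene stay as the last step left them, time stands still between calls to the robot, and variables do not carry over. Pictures are saved under pics/ and viewed, at most 14 in all, crops included, and the job is handed in when it is done.

Besides the shell and the picture viewer there is one more tool, called after "Request:" as name(argument=value, ...), one argument or row to a line, values as JSON. arm_command: Moves the arm, as the interface text tells. Its arguments: {"type":"object","properties":{"series":{"type":"array","items":{"type":"number"}},"force":{"type":"number"}},"required":["series"]}

```bash
mkdir -p pics; cat > h.py <<'E'
import numpy as np, cv2
from plant import arm
def world(p, m):
    """world points of masked pixels"""
    v,u=np.nonzero(m & (p["z_map"]>0)); z=p["z_map"][v,u]
    K=np.array(p["intrinsics"]); d=np.array([p["k1"],0,0,0,0],float)
    xy=cv2.undistortPoints(np.stack([u,v],1).astype(float)[:,None],K,d)[:,0]
    c=np.c_[xy*z[:,None],z]
    R=cv2.Rodrigues(np.array(p["rvec"],float))[0]
    return (c-np.array(p["tvec"]).ravel())@R
def pix(p,X):
    return cv2.projectPoints(np.array(X,float).reshape(-1,1,3),np.array(p["rvec"],float),np.array(p["tvec"],float),np.array(p["intrinsics"]),np.array([p["k1"],0,0,0,0],float))[0][:,0]
E
python3 - <<'E'
from h import *
s=arm.get_obs(); print({k:np.round(v,3) for k,v in s.items()})
for n in ("top","side"):
    p=arm.get_image(n); cv2.imwrite(f"pics/{n}0.png",p["image"])
    R=cv2.Rodrigues(np.array(p["rvec"],float))[0]; print(n,"cam",-R.T@np.array(p["tvec"]).ravel(), "fwd",R[2])
    for q in "mill shaker spice_jar salt_dish board tea_tin egg_timer glass_jar".split():
        for r in arm.trace(p,q)[:2]:
            if r["p"]<.2: continue
            P=world(p,r["mask"]); 
            if len(P)<5: continue
            zt=np.percentile(P[:,2],97); T=P[P[:,2]>zt-.008]
            (c,rad)=cv2.minEnclosingCircle(T[:,:2].astype(np.float32))
            print(q,round(r["p"],2),np.round(r["uv"]),len(P),"ztop",zt.round(3),"topc",np.round(c,3),"r",round(rad,3),"lo",np.percentile(P,2,0).round(3),"hi",np.percentile(P,98,0).round(3))
E
```

```text
{'time': np.float64(0.0), 'joint_pos': array([ 1.188,  0.378,  0.08 ,  1.274, -0.   ,  1.46 ]), 'qd': array([-0.   , -0.001, -0.   ,  0.   ,  0.   ,  0.001]), 'joint_torque': array([ 0.0000e+00, -4.6360e+01,  2.6988e+01,  2.0000e-02,  0.0000e+00,
        0.0000e+00]), 'eef_pos': array([0.155, 0.553, 0.252]), 'tcp_rot': array([-4.270e-01, -3.112e+00,  3.000e-03]), 'contact_force': array([ 0.074,  0.089, -0.187]), 'moment': array([-0.007,  0.01 ,  0.004]), 'gripper_force': np.float64(0.0), 'width': np.float64(0.085)}
top cam [0.38420391 0.02789899 1.00057263] fwd [ 0.16599592  0.0024475  -0.9861234 ]
mill 0.79 [198. 142.] 1134 ztop 0.209 topc [0.647 0.205] r 0.023 lo [0.624 0.181 0.011] hi [0.666 0.223 0.21 ]
mill 0.38 [391. 151.] 1031 ztop 0.151 topc [ 0.655 -0.206] r 0.024 lo [ 0.629 -0.227  0.01 ] hi [ 0.677 -0.179  0.151]
shaker 0.77 [392. 148.] 1047 ztop 0.151 topc [ 0.655 -0.206] r 0.024 lo [ 0.629 -0.227  0.007] hi [ 0.677 -0.179  0.151]
spice_jar 0.93 [244. 139.] 541 ztop 0.107 topc [0.688 0.108] r 0.02 lo [ 0.668  0.088 -0.002] hi [0.708 0.131 0.107]
salt_dish 0.89 [289. 156.]
[... 1138 characters left out ...]
235. 222.] 2124 ztop 0.018 topc [0.469 0.042] r 0.141 lo [ 0.423 -0.089  0.012] hi [0.512 0.17  0.018]
board 0.68 [233. 218.] 2148 ztop 0.018 topc [ 0.456 -0.001] r 0.183 lo [ 0.424 -0.09   0.012] hi [0.513 0.17  0.018]
tea_tin 0.56 [261. 270.] 2914 ztop 0.077 topc [ 0.459 -0.22 ] r 0.063 lo [ 0.406 -0.255  0.004] hi [ 0.51  -0.187  0.077]
tea_tin 0.4 [352. 235.] 1794 ztop 0.151 topc [ 0.657 -0.212] r 0.024 lo [ 0.631 -0.237  0.009] hi [ 0.678 -0.202  0.152]
egg_timer 0.87 [226. 178.] 361 ztop 0.045 topc [0.476 0.232] r 0.025 lo [0.449 0.205 0.006] hi [0.503 0.244 0.045]
glass_jar 0.69 [336. 211.] 304 ztop 0.096 topc [ 0.689 -0.111] r 0.031 lo [ 0.66  -0.126  0.007] hi [ 0.713 -0.086  0.097]
```

```bash
python3 - <<'E'
from h import *
for n in ("top","side"):
    p=arm.get_image(n)
    r=arm.trace(p,"board")[0]; P=world(p,r["mask"]); 
    P=P[(abs(P[:,2]-.0155)<.005)]
    (c,s,a)=cv2.minAreaRect(P[:,:2].astype(np.float32)); print(n,c,s,a)
    tt=arm.trace(p,"tea_tin")
    img=p["image"].copy()
    print(len(tt))
    c=np.array([.4625,.009]); ax=np.array([.4735,.235])-np.array([.456,-.217]); ax/=np.linalg.norm(ax)
    print(ax,np.arctan2(-ax[0],ax[1]))
    for y in(-.129,-.043,.043,.129):
        t=np.linspace(0,6.283,40); X=np.c_[c[0]+ax[0]*y+.0385*np.cos(t),c[1]+ax[1]*y+.0385*np.sin(t),0*t+.014]
        cv2.polylines(img,[pix(p,X).astype(int)],True,(0,255,255),1)
    cv2.imwrite(f"pics/{n}1.png",img)
E
```

```text
top (0.4639062285423279, 0.01047012209892273) (0.3442036509513855, 0.09026463329792023) 87.73005676269531
1
[0.03868783 0.99925135] -0.03869748614549462
side (0.4696725010871887, 0.0418621301651001) (0.2774573266506195, 0.09026280790567398) 87.76118469238281
1
[0.03868783 0.99925135] -0.03869748614549462
```

View pics/top1.png

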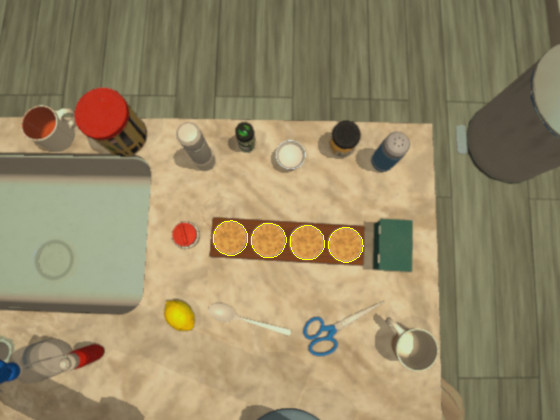

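View pics/side1.png

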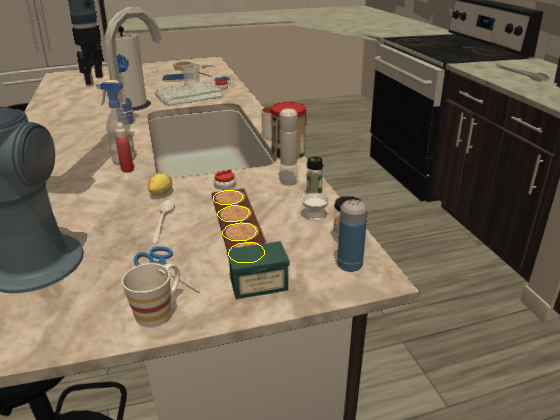

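Request:
arm_command(
  series=[0, 0, -1.2, 40, -45, 0, 0, 0, 0, -2.4, 80, -90, 0, 0, 0, 0, -3.6, 120, -135, 0, 0, 0, 0, -4.8, 160, -180, 0, 0, 0, 0, -6, 200, -225, 0, 0],
  force=30,
)

```text
time: 1.82
eef_pos: [0.3561, 0.3273, 0.2536]
tcp_rot: [1.663, 2.665, 0.001]
contact_force: [0.5, 0.6, 0.4]
width: 0.0852
gripper_force: 0.0
```

Request:
arm_command(
  series=[0, 0, -1.2, 40, -45, 0, 0, 0, 0, -2.4, 80, -90, 0, 0, 0, 0, -3.6, 120, -135, 0, 0, 0, 0, -3.6, 160, -180, 0, 0, 0, 0, -3.6, 200, -225, 0, 0],
)

```text
time: 2.45
eef_pos: [0.5561, 0.1021, 0.2535]
tcp_rot: [2.268, 2.173, 0.001]
contact_force: [0.4, 1.5, 0.1]
width: 0.0859
gripper_force: 0.0
```

Request:
arm_command(
  series=[0, 0, 0, 40, -40, 0, 0, 0, 0, 0, 80, -80, 0, 0, 0, 0, 0, 100, -97, -30, 0, 0, 0, 0, 100, -97, -80, 0, 0, 0, 0, 100, -97, -120, 0],
)

```text
time: 3.08
eef_pos: [0.6548, 0.0062, 0.1312]
tcp_rot: [-2.269, -2.172, 0.001]
contact_force: [-0.9, 0.0, 0.4]
width: 0.0854
gripper_force: 0.0
```

```bash
python3 - <<'E'
from h import *
s=arm.get_obs(); print(s["eef_pos"],s["joint_pos"].round(2))
ims=[]
for n in ("top","side"):
    p=arm.get_image(n)
    for q in("salt_dish",):
      for r in arm.trace(p,q)[:1]:
        P=world(p,r["mask"]);T=P[abs(P[:,2]-.046)<.006]
        print(n,r["p"],cv2.minEnclosingCircle(T[:,:2].astype(np.float32)),len(T))
    u,v=map(int,pix(p,[[.656,.006,.08]])[0]); c=p["image"][max(0,v-75):v+75,u-100:u+100]; ims.append(cv2.resize(c,(400,300)))
cv2.imwrite("pics/a.png",np.hstack(ims))
E
```

```text
[0.65476811 0.00621178 0.13119407] [-0.09  0.59  0.11  1.09  0.    1.53]
top 0.61 ((0.6482225656509399, -0.19969429075717926), 0.025495821610093117) 42
side 0.66 ((0.6611875891685486, 0.003393996972590685), 0.03700212761759758) 151
```

View pics/a.png

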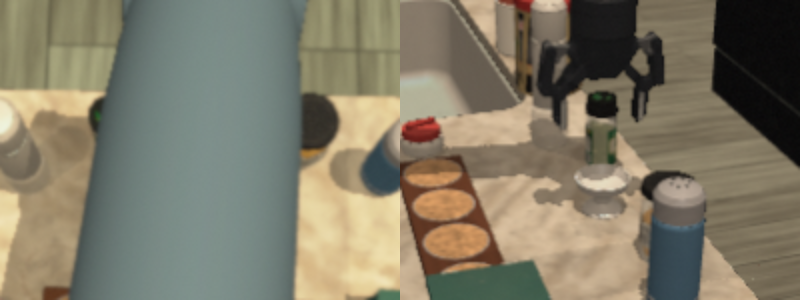

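Request:
arm_command(
  series=[0, 0, 0, 1, -1, -30, 0, 0, 0, 0, 1, -1, -60, 0, 0, 0, 0, 1, -1, -80, 0, 0, 0, 0, 1, -1, -91, 0, 0, 0, 0, 1, -1, -91, 0],
)

```text
time: 3.9
eef_pos: [0.6567, 0.0058, 0.0434]
tcp_rot: [2.267, 2.173, 0.002]
contact_force: [-0.4, -0.9, 0.2]
width: 0.0852
gripper_force: 0.0
```

Request:
arm_command(
  series=[0, 0, 0, 0, 0, 0, 0.5, 0, 0, 0, 0, 0, 0, 1, 0, 0, 0, 0, 0, 0, 1, 0, 0, 0, 0, 0, 0, 1, 0, 0, 0, 0, 0, 0, 1],
  force=30,
)

```text
time: 4.53
eef_pos: [0.6572, 0.0057, 0.0446]
tcp_rot: [2.266, 2.172, 0.003]
contact_force: [-2.0, 0.4, 6.3]
width: 0.0644
gripper_force: 32.4
```

Request:
arm_command(
  series=[0, 0, 0, 0, 0, 15, 1, 0, 0, 0, 0, 0, 40, 1, 0, 0, 0, 0, 0, 80, 1, 0, 0, 0, 0, 0, 110, 1, 0, 0, 0, 0, 0, 110, 1],
)

```text
time: 5.15
eef_pos: [0.6583, 0.0056, 0.1562]
tcp_rot: [2.264, 2.17, 0.007]
contact_force: [0.9, -0.4, -3.0]
width: 0.0642
gripper_force: 33.9
```

```bash
cat > look.py <<'E'
from h import *; import sys
q=sys.argv[1]; s=arm.get_obs(); e=s["eef_pos"]; print(e,s["width"],s["contact_force"].round(1))
p=arm.get_image("side"); r=arm.trace(p,q)[0]; P=world(p,r["mask"]); P=P[np.linalg.norm(P[:,:2]-e[:2],axis=1)<.06]
T=P[P[:,2]>np.percentile(P[:,2],97)-.012]
print(r["p"],len(P),"ztop",np.percentile(P[:,2],[1,50,97]).round(3),cv2.minEnclosingCircle(T[:,:2].astype(np.float32)))
u,v=map(int,pix(p,[e])[0]); v=max(v,75); c=p["image"][v-75:v+75,u-100:u+100]; cv2.imwrite(sys.argv[2],cv2.resize(c,(600,450)))
E
python3 look.py salt_dish pics/b.png
```

```text
[0.65832688 0.00557523 0.15618654] 0.06420446623825621 [ 0.9 -0.4 -3. ]
0.7 488 ztop [0.114 0.147 0.159] ((0.6578105688095093, 0.005605840589851141), 0.03670021519064903)
```

View pics/b.png

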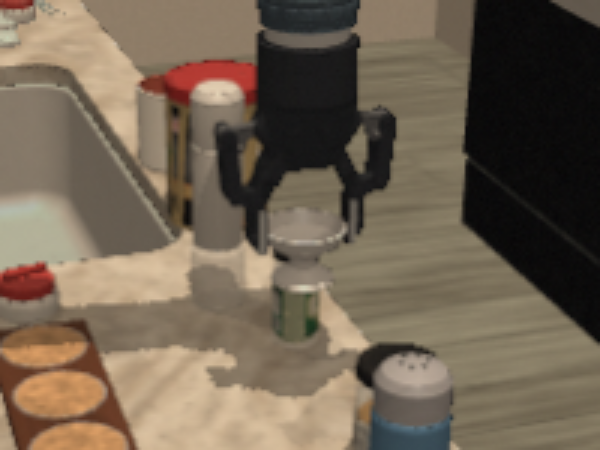

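Request:
arm_command(
  series=[0, 0, 0, -45, 32, 0, 1, 0, 0, 0, -92, 65, 0, 1, 0, 0, 0, -140, 98, 0, 1, 0, 0, 0, -187, 131, 0, 1, 0, 0, 0, -187, 131, -30, 1],
)

```text
time: 5.88
eef_pos: [0.465, 0.1386, 0.1218]
tcp_rot: [-2.262, -2.177, 0.002]
contact_force: [1.7, -1.1, -2.6]
width: 0.0641
gripper_force: 34.1
```

Request:
arm_command(
  series=[0, 0, 0, 0, 0, -20, 1, 0, 0, 0, 0, 0, -40, 1, 0, 0, 0, 0, 0, -55, 1, 0, 0, 0, 0, 0, -60, 1, 0, 0, 0, 0, 0, -60, 1],
)

```text
time: 6.5
eef_pos: [0.4678, 0.1366, 0.0614]
tcp_rot: [-2.267, -2.173, 0.003]
contact_force: [0.1, 0.2, -1.9]
width: 0.0643
gripper_force: 34.1
```

Request:
arm_command(
  series=[0, 0, 0, 3, 0, 0, 1, 0, 0, 0, 3, 0, -2, 1, 0, 0, 0, 3, 0, -3, 1, 0, 0, 0, 3, 0, -3, 1],
)

```text
time: 7.0
eef_pos: [0.4718, 0.1367, 0.0593]
tcp_rot: [2.268, 2.174, -0.0]
contact_force: [0.3, -0.7, -1.6]
width: 0.0643
gripper_force: 34.1
```

Request:
arm_command(
  series=[0, 0, 0, 0, 0, 0, 0.3, 0, 0, 0, 0, 0, 0, 0, 0, 0, 0, 0, 0, 0, 0, 0, 0, 0, 0, 0, 30, 0, 0, 0, 0, 0, 0, 80, 0],
)

```text
time: 7.62
eef_pos: [0.4703, 0.1365, 0.1388]
tcp_rot: [-2.266, -2.172, 0.005]
contact_force: [-0.7, -0.3, 0.0]
width: 0.0855
gripper_force: 0.0
```

```bash
cat > chk.py <<'E'
from h import *; import sys
s=arm.get_obs(); print(s["eef_pos"].round(4),s["width"])
c=np.array([.4659,.0085]); a=np.array([.0396,.9992]); b=np.array([.9992,-.0396])
for n,off in(("top",(-.002,.002)),("side",(.002,-.002))):
    p=arm.get_image(n)
    for q in sys.argv[1:]:
      for r in arm.trace(p,q)[:1]:
        P=world(p,r["mask"]); 
        if len(P)<9: continue
        z=np.percentile(P[:,2],97); T=P[abs(P[:,2]-z)<.008]; m,rad=cv2.minEnclosingCircle(T[:,:2].astype(np.float32))
        w=np.array(m)-off; d=w-c; print(n,q,round(r["p"],2),"z",z.round(3),"r",round(rad,3),"world",w.round(4),"board xy mm",(d@b*1e3).round(1),(d@a*1e3).round(1))
E
python3 chk.py salt_dish spice_jar glass_jar mill shaker
```

```text
[0.4703 0.1365 0.1388] 0.08548081966655213
top salt_dish 0.72 z 0.06 r 0.029 world [0.4673 0.1232] board xy mm -3.2 114.7
top spice_jar 0.68 z 0.106 r 0.02 world [0.691  0.1061] board xy mm 221.0 106.4
top glass_jar 0.83 z 0.095 r 0.032 world [ 0.6916 -0.1131] board xy mm 230.3 -112.6
top mill 0.86 z 0.21 r 0.022 world [0.6508 0.2033] board xy mm 177.0 202.0
top shaker 0.65 z 0.151 r 0.024 world [ 0.6583 -0.2072] board xy mm 200.8 -208.0
side salt_dish 0.56 z 0.061 r 0.036 world [0.4739 0.1384] board xy mm 2.8 130.1
side spice_jar 0.6 z 0.107 r 0.022 world [0.691  0.1078] board xy mm 220.9 108.1
side glass_jar 0.62 z 0.139 r 0.01 world [ 0.6363 -0.1973] board xy mm 178.4 -198.9
side mill 0.59 z 0.208 r 0.024 world [0.6495 0.1989] board xy mm 175.9 197.5
side shaker 0.83 z 0.151 r 0.025 world [ 0.6549 -0.2106] board xy mm 197.5 -211.4
```

Request:
arm_command(
  series=[0, 0, 0, 50, -7, 40, 0, 0, 0, 0, 105, -14, 40, 0, 0, 0, 0, 160, -22, 40, 0, 0, 0, 0, 215, -29, 40, 0, 0, 0, 0, 220, -30, 20, 0],
)

```text
time: 8.85
eef_pos: [0.6972, 0.1058, 0.1592]
tcp_rot: [2.267, 2.169, 0.007]
contact_force: [-0.7, 0.5, -0.2]
width: 0.0857
gripper_force: 0.0
```

Request:
arm_command(
  series=[0, 0, 0, 0, 0, -5, 0, 0, 0, 0, 0, 0, -10, 0, 0, 0, 0, 0, 0, -10, 0],
)

```text
time: 9.22
eef_pos: [0.691, 0.107, 0.1496]
tcp_rot: [-2.267, -2.174, 0.001]
contact_force: [-0.6, -0.1, 0.4]
width: 0.0854
gripper_force: 0.0
```

Request:
arm_command(
  series=[0, 0, 0, 0, 0, -20, 0, 0, 0, 0, -1, 0, -40, 0, 0, 0, 0, -1, 0, -55, 0, 0, 0, 0, -1, 0, -60, 0, 0, 0, 0, -1, 0, -60, 0],
)

```text
time: 9.85
eef_pos: [0.6909, 0.1068, 0.0896]
tcp_rot: [2.268, 2.174, 0.0]
contact_force: [0.3, -0.5, -0.1]
width: 0.0855
gripper_force: 0.0
```

Request:
arm_command(
  series=[0, 0, 0, 0, 0, 0, 0.5, 0, 0, 0, 0, 0, 0, 0.7, 0, 0, 0, 0, 0, 0, 1, 0, 0, 0, 0, 0, 0, 1, 0, 0, 0, 0, 0, 0, 1],
  force=30,
)

```text
time: 10.48
eef_pos: [0.6912, 0.1068, 0.09]
tcp_rot: [2.268, 2.173, 0.001]
contact_force: [-0.8, -1.4, 3.8]
width: 0.04
gripper_force: 30.3
```

Request:
arm_command(
  series=[0, 0, 0, 0, 0, 10, 1, 0, 0, 0, 0, 0, 35, 1, 0, 0, 0, 0, 0, 70, 1, 0, 0, 0, 0, 0, 90, 1, 0, 0, 0, 0, 0, 90, 1],
)

```text
time: 11.1
eef_pos: [0.6923, 0.1068, 0.1815]
tcp_rot: [2.266, 2.172, 0.005]
contact_force: [0.2, 0.2, -1.4]
width: 0.0398
gripper_force: 30.4
```

```bash
python3 look.py spice_jar pics/c.png
```

```text
[0.69228389 0.10684599 0.18154096] 0.039790193927099586 [ 0.2  0.2 -1.4]
0.72 531 ztop [0.099 0.15  0.196] ((0.691020667552948, 0.09791766852140427), 0.0168589036911726)
```

View pics/c.png

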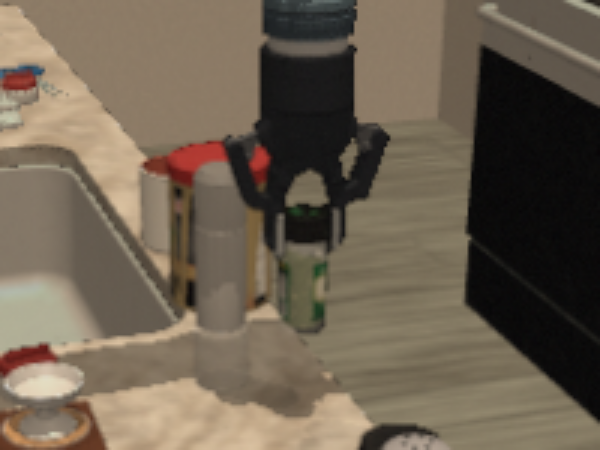

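Request:
arm_command(
  series=[0, 0, 0, -45, -11, 0, 1, 0, 0, 0, -95, -23, 0, 1, 0, 0, 0, -145, -35, 0, 1, 0, 0, 0, -195, -48, 0, 1, 0, 0, 0, -222, -55, -20, 1],
)

```text
time: 11.82
eef_pos: [0.4661, 0.0514, 0.1587]
tcp_rot: [-2.268, -2.173, 0.001]
contact_force: [1.4, 0.1, -1.7]
width: 0.0395
gripper_force: 30.7
```

Request:
arm_command(
  series=[0, 0, 0, 0, 0, -15, 1, 0, 0, 0, 0, 0, -35, 1, 0, 0, 0, 0, 0, -50, 1, 0, 0, 0, 0, 0, -50, 1],
)

```text
time: 12.32
eef_pos: [0.4664, 0.0518, 0.1071]
tcp_rot: [-2.265, -2.171, 0.006]
contact_force: [-0.3, 0.3, 0.4]
width: 0.0396
gripper_force: 30.7
```

Request:
arm_command(
  series=[0, 0, 0, 1, 0, -2, 1, 0, 0, 0, 1, 0, -2, 1, 0, 0, 0, 1, 0, -2, 0.3, 0, 0, 0, 1, 0, -2, 0, 0, 0, 0, 1, 0, -2, 0],
)

```text
time: 12.95
eef_pos: [0.4701, 0.0518, 0.1076]
tcp_rot: [2.268, 2.174, 0.001]
contact_force: [-0.5, 0.2, 0.2]
width: 0.0852
gripper_force: 0.0
```

Request:
arm_command(
  series=[0, 0, 0, 0, 0, 20, 0, 0, 0, 0, 0, 0, 60, 0, 0, 0, 0, 0, 0, 90, 0],
)

```text
time: 13.32
eef_pos: [0.4702, 0.0518, 0.1988]
tcp_rot: [2.267, 2.173, 0.001]
contact_force: [1.1, -0.1, 0.7]
width: 0.0854
gripper_force: 0.0
```

```bash
python3 chk.py salt_dish spice_jar
```

```text
[0.4702 0.0518 0.1988] 0.08538670469274127
side salt_dish 0.43 z 0.061 r 0.058 world [0.4565 0.1136] board xy mm -13.5 104.6
side spice_jar 0.9 z 0.121 r 0.023 world [0.4696 0.0519] board xy mm 2.0 43.5
```

Request:
arm_command(
  series=[0, 0, 0, 35, -48, 0, 0, 0, 0, 0, 70, -98, 0, 0, 0, 0, 0, 105, -147, 0, 0, 0, 0, 0, 140, -196, 0, 0, 0, 0, 0, 165, -235, 0, 0],
)

```text
time: 14.25
eef_pos: [0.6353, -0.1851, 0.1951]
tcp_rot: [-2.268, -2.171, 0.002]
contact_force: [-0.0, -0.2, 0.3]
width: 0.0853
gripper_force: 0.0
```

Request:
arm_command(
  series=[0, 0, 0, 20, -26, 0, 0, 0, 0, 0, 20, -26, -15, 0, 0, 0, 0, 20, -26, -20, 0, 0, 0, 0, 20, -26, -20, 0],
)

```text
time: 14.75
eef_pos: [0.6535, -0.2077, 0.176]
tcp_rot: [-2.265, -2.173, 0.002]
contact_force: [-0.0, 0.5, 0.2]
width: 0.0852
gripper_force: 0.0
```

Request:
arm_command(
  series=[0, 0, 0, 3, -1, 0, 0, 0, 0, 0, 3, -1, -20, 0, 0, 0, 0, 3, -1, -40, 0, 0, 0, 0, 3, -1, -48, 0, 0, 0, 0, 3, -1, -48, 0],
)

```text
time: 15.38
eef_pos: [0.6577, -0.2099, 0.1293]
tcp_rot: [-2.267, -2.174, 0.0]
contact_force: [0.1, -0.4, 0.4]
width: 0.0857
gripper_force: 0.0
```

Request:
arm_command(
  series=[0, 0, 0, 0, 0, 0, 0.4, 0, 0, 0, 0, 0, 0, 0.7, 0, 0, 0, 0, 0, 0, 1, 0, 0, 0, 0, 0, 0, 1, 0, 0, 0, 0, 0, 0, 1],
  force=40,
)

```text
time: 16.0
eef_pos: [0.6585, -0.2105, 0.1307]
tcp_rot: [2.267, 2.172, 0.001]
contact_force: [-1.6, 0.8, 4.4]
width: 0.0519
gripper_force: 42.2
```

Request:
arm_command(
  series=[0, 0, 0, 0, 0, 10, 1, 0, 0, 0, 0, 0, 35, 1, 0, 0, 0, 0, 0, 70, 1, 0, 0, 0, 0, 0, 90, 1, 0, 0, 0, 0, 0, 90, 1],
)

```text
time: 16.62
eef_pos: [0.6589, -0.2106, 0.2211]
tcp_rot: [2.266, 2.172, 0.002]
contact_force: [0.2, -0.0, -4.4]
width: 0.0515
gripper_force: 42.4
```

```bash
python3 look.py shaker pics/d.png
```

```text
[ 0.65890951 -0.21060837  0.22105474] 0.05150045556245654 [ 0.2 -0.  -4.4]Traceback (most recent call last):
  File "look.py", line 3, in <module>
    p=arm.get_image("side"); r=arm.trace(p,q)[0]; P=world(p,r["mask"]); P=P[np.linalg.norm(P[:,:2]-e[:2],axis=1)<.06]
                               ~~~~~~~~~~~~~~^^^
IndexError: list index out of range
```

```bash
python3 - <<'E'
from h import *
p=arm.get_image("side"); e=arm.get_obs()["eef_pos"]
u,v=map(int,pix(p,[e])[0]); v=max(v,100); cv2.imwrite("pics/d.png",cv2.resize(p["image"][v-100:v+100,u-130:u+130],(780,600)))
E
```

```text
(no output)
```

View pics/d.png

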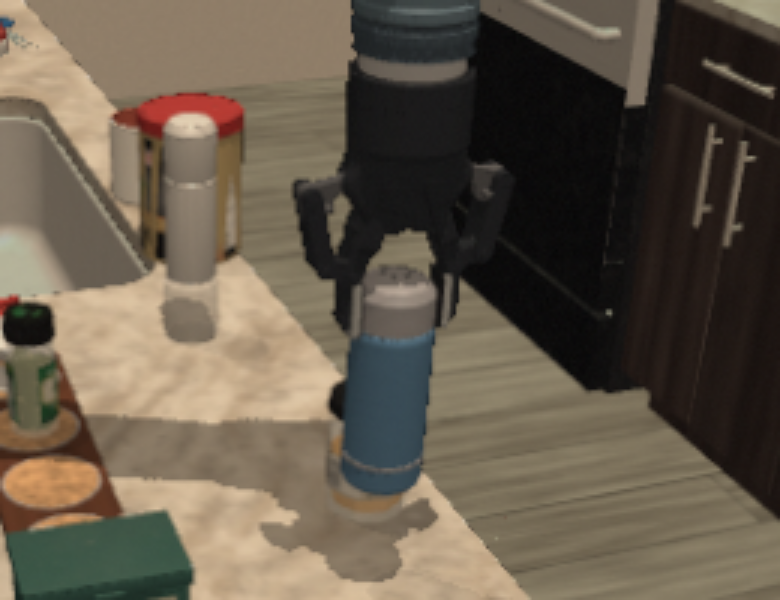

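```bash
cat > tilt.py <<'E'
from h import *
e=arm.get_obs()["eef_pos"]
p=arm.get_image("side"); h=cv2.cvtColor(p["image"],cv2.COLOR_BGR2HSV)
m=(abs(h[...,0].astype(int)-105)<15)&(h[...,1]>100); P=world(p,m); P=P[np.linalg.norm(P[:,:2]-e[:2],axis=1)<.08]
z=P[:,2]; print(len(P),np.percentile(z,[1,99]))
for a in np.arange(z.min()+.005,z.max()-.01,.015):
    Q=P[(z>a)&(z<a+.015)]; print(a.round(3),len(Q),"x",np.percentile(Q[:,0],[3,97]).round(4),np.percentile(Q[:,0],[3,97]).mean().round(4),"ymin",np.percentile(Q[:,1],5).round(4))
E
python3 tilt.py
```

```text
Traceback (most recent call last):
  File "tilt.py", line 5, in <module>
    z=P[:,2]; print(len(P),np.percentile(z,[1,99]))
                           ~~~~~~~~~~~~~^^^^^^^^^^
IndexError: index -1 is out of bounds for axis 0 with size 0
```

```bash
sed -i 's/^m=.*; P=world/m=(h[...,1]>90)\&(abs(h[...,0].astype(int)-104)<18); P=world/' tilt.py; python3 - <<'E'
from h import *
p=arm.get_image("side"); u,v=map(int,pix(p,[[.655,-.21,.16]])[0]); print(u,v,cv2.cvtColor(p["image"],cv2.COLOR_BGR2HSV)[v,u-3:u+4:3], p["z_map"][v-2:v+3,u], world(p,np.pad(np.ones((1,1),bool),((v,419-v),(u,559-u)))))
E
python3 tilt.py 2>&1 | tail -12
```

```text
352 198 [[102  83  80]
 [100  84  82]
 [101  84  85]] [0.92450315 0.92747897 0.92977643 0.92774194 0.93241113] [[ 0.64411418 -0.23028747  0.17388213]]
4 [0.12958149 0.15586854]
0.134 1 x [0.6295 0.6295] 0.6295 ymin -0.2107
```

```bash
sed -i 's/>90)/>60)/' tilt.py; python3 tilt.py 2>&1 | tail -12
```

```text
1271 [0.09244398 0.20185621]
0.094 128 x [0.63   0.6744] 0.6522 ymin -0.2354
0.109 133 x [0.6304 0.6748] 0.6526 ymin -0.2358
0.124 178 x [0.63   0.6762] 0.6531 ymin -0.2357
0.139 186 x [0.6297 0.6745] 0.6521 ymin -0.236
0.154 186 x [0.6303 0.6761] 0.6532 ymin -0.236
0.169 192 x [0.6306 0.6769] 0.6538 ymin -0.2356
0.184 198 x [0.6306 0.6751] 0.6528 ymin -0.2362
```

Request:
arm_command(
  series=[0, 0, 0, -45, 5, 0, 1, 0, 0, 0, -90, 45, 0, 1, 0, 0, 0, -130, 90, 0, 1, 0, 0, 0, -165, 135, 0, 1, 0, 0, 0, -192, 174, 0, 1],
)

```text
time: 17.6
eef_pos: [0.4638, -0.0347, 0.2191]
tcp_rot: [-2.268, -2.173, 0.0]
contact_force: [-0.5, 0.7, -2.2]
width: 0.0519
gripper_force: 43.2
```

Request:
arm_command(
  series=[0, 0, 0, 0, 0, -20, 1, 0, 0, 0, 0, 0, -50, 1, 0, 0, 0, 0, 0, -68, 1, 0, 0, 0, 0, 0, -72, 1, 0, 0, 0, 0, 0, -72, 1],
)

```text
time: 18.23
eef_pos: [0.4659, -0.0363, 0.1475]
tcp_rot: [2.268, 2.174, 0.0]
contact_force: [0.6, 0.7, -3.6]
width: 0.0517
gripper_force: 43.3
```

Request:
arm_command(
  series=[0, 0, 0, -1, 0, -2, 1, 0, 0, 0, -1, 0, -2, 1, 0, 0, 0, -1, 0, -2, 0.3, 0, 0, 0, -1, 0, -2, 0, 0, 0, 0, -1, 0, -2, 0],
)

```text
time: 18.85
eef_pos: [0.4653, -0.0363, 0.1457]
tcp_rot: [2.267, 2.173, 0.001]
contact_force: [-0.1, 0.6, 0.2]
width: 0.0852
gripper_force: 0.0
```

Request:
arm_command(
  series=[0, 0, 0, 0, 0, 20, 0, 0, 0, 0, 0, 0, 60, 0, 0, 0, 0, 0, 0, 100, 0, 0, 0, 0, 0, 0, 110, 0],
)

```text
time: 19.35
eef_pos: [0.4666, -0.0366, 0.2581]
tcp_rot: [2.265, 2.171, 0.005]
contact_force: [-0.1, 0.2, 0.3]
width: 0.0852
gripper_force: 0.0
```

```bash
python3 chk.py salt_dish spice_jar shaker mill glass_jar
```

```text
[ 0.4666 -0.0366  0.2581] 0.0852017030320016
top salt_dish 0.63 z 0.06 r 0.034 world [0.4731 0.1369] board xy mm 2.1 128.6
top spice_jar 0.71 z 0.121 r 0.02 world [0.4695 0.0508] board xy mm 1.9 42.4
top mill 0.59 z 0.209 r 0.024 world [0.6496 0.2033] board xy mm 175.9 201.9
side salt_dish 0.26 z 0.077 r 0.063 world [ 0.4559 -0.219 ] board xy mm -1.0 -227.7
side spice_jar 0.48 z 0.096 r 0.033 world [ 0.6879 -0.1108] board xy mm 226.5 -110.4
side mill 0.35 z 0.046 r 0.02 world [0.4739 0.2375] board xy mm -1.1 229.1
side glass_jar 0.96 z 0.096 r 0.033 world [ 0.6895 -0.111 ] board xy mm 228.1 -110.6
```

Request:
arm_command(
  series=[0, 0, 0, 35, 47, 0, 0, 0, 0, 0, 72, 94, 0, 0, 0, 0, 0, 110, 142, 0, 0, 0, 0, 0, 147, 190, 0, 0, 0, 0, 0, 183, 237, 0, 0],
)

```text
time: 20.58
eef_pos: [0.6491, 0.2025, 0.2551]
tcp_rot: [2.268, 2.174, 0.001]
contact_force: [1.0, -0.3, 1.2]
width: 0.0853
gripper_force: 0.0
```

Request:
arm_command(
  series=[0, 0, 0, 0, 0, 0, 0, 0, 0, 0, 0, 0, -10, 0, 0, 0, 0, 0, 0, -10, 0],
)

```text
time: 20.95
eef_pos: [0.6467, 0.1995, 0.2446]
tcp_rot: [-2.269, -2.172, 0.003]
contact_force: [-0.1, 0.1, 0.5]
width: 0.0853
gripper_force: 0.0
```

Request:
arm_command(
  series=[0, 0, 0, 3, 1, 0, 0, 0, 0, 0, 3, 1, -20, 0, 0, 0, 0, 3, 1, -45, 0, 0, 0, 0, 3, 1, -60, 0, 0, 0, 0, 3, 1, -60, 0],
)

```text
time: 21.58
eef_pos: [0.65, 0.2012, 0.1844]
tcp_rot: [-2.268, -2.172, 0.003]
contact_force: [0.3, 0.6, 0.2]
width: 0.0855
gripper_force: 0.0
```

Request:
arm_command(
  series=[0, 0, 0, 0, 0, 0, 0.4, 0, 0, 0, 0, 0, 0, 0.7, 0, 0, 0, 0, 0, 0, 1, 0, 0, 0, 0, 0, 0, 1, 0, 0, 0, 0, 0, 0, 1],
  force=45,
)

```text
time: 22.2
eef_pos: [0.6514, 0.202, 0.1868]
tcp_rot: [2.267, 2.173, 0.003]
contact_force: [-2.0, 0.6, 6.0]
width: 0.0452
gripper_force: 47.4
```

Request:
arm_command(
  series=[0, 0, 0, 0, 0, 10, 1, 0, 0, 0, 0, 0, 35, 1, 0, 0, 0, -10, 0, 70, 1, 0, 0, 0, -25, 0, 105, 1, 0, 0, 0, -25, 0, 105, 1],
)

```text
time: 22.82
eef_pos: [0.6268, 0.2022, 0.2936]
tcp_rot: [2.265, 2.172, 0.007]
contact_force: [0.2, 0.4, -3.1]
width: 0.0452
gripper_force: 47.4
```

```bash
python3 - <<'E'
from h import *
p=arm.get_image("side"); e=arm.get_obs()["eef_pos"]
u,v=map(int,pix(p,[e])[0]); v=max(v,100); cv2.imwrite("pics/e.png",cv2.resize(p["image"][v-100:v+100,u-130:u+130],(780,600)))
E
```

```text
(no output)
```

View pics/e.png

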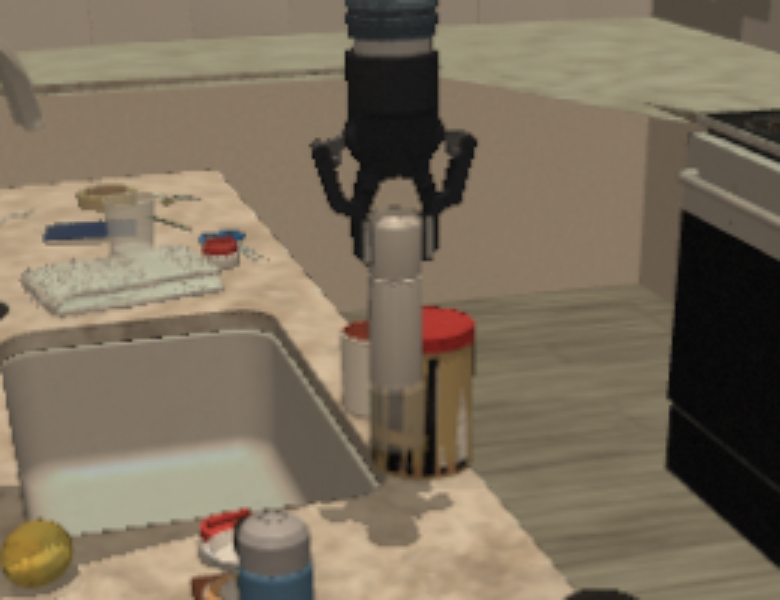

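Request:
arm_command(
  series=[0, 0, 0, -15, -50, 0, 1, 0, 0, 0, -30, -105, 0, 1, 0, 0, 0, -45, -160, 0, 1, 0, 0, 0, -55, -215, 0, 1, 0, 0, 0, -57, -270, 0, 1],
)

```text
time: 23.5
eef_pos: [0.5674, -0.0698, 0.2878]
tcp_rot: [-2.266, -2.172, 0.004]
contact_force: [1.8, -0.2, -4.3]
width: 0.0452
gripper_force: 48.4
```

Request:
arm_command(
  series=[0, 0, 0, -5, -50, 0, 1, 0, 0, 0, -25, -53, 0, 1, 0, 0, 0, -60, -53, 0, 1, 0, 0, 0, -95, -53, 0, 1, 0, 0, 0, -107, -53, 0, 1],
)

```text
time: 24.12
eef_pos: [0.4595, -0.1209, 0.2882]
tcp_rot: [-2.266, -2.17, 0.003]
contact_force: [1.0, -0.6, -4.7]
width: 0.0452
gripper_force: 48.7
```

Request:
arm_command(
  series=[0, 0, 0, 0, 0, -20, 1, 0, 0, 0, 0, 0, -20, 1],
)

```text
time: 24.38
eef_pos: [0.461, -0.1208, 0.268]
tcp_rot: [-2.265, -2.171, 0.003]
contact_force: [-0.5, 0.4, -3.5]
width: 0.0451
gripper_force: 48.8
```

Request:
arm_command(
  series=[0, 0, 0, 0, 0, -25, 1, 0, 0, 0, 0, 0, -50, 1, 0, 0, 0, 0, 0, -63, 1, 0, 0, 0, 0, 0, -66, 1, 0, 0, 0, 0, 0, -66, 1],
)

```text
time: 25.0
eef_pos: [0.4625, -0.1214, 0.2049]
tcp_rot: [2.267, 2.173, 0.001]
contact_force: [0.3, -0.3, -3.4]
width: 0.0454
gripper_force: 48.8
```

Still hanging; lower gently.

Request:
arm_command(
  series=[0, 0, 0, 0, 0, -2, 1, 0, 0, 0, 0, 0, -4, 1, 0, 0, 0, 0, 0, -4, 1],
)

```text
time: 25.38
eef_pos: [0.4624, -0.1214, 0.2008]
tcp_rot: [2.267, 2.173, 0.001]
contact_force: [-0.1, -0.7, -2.2]
width: 0.045
gripper_force: 49.0
```

Request:
arm_command(
  series=[0, 0, 0, 0, 0, -1, 1, 0, 0, 0, 0, 0, -1, 0.3, 0, 0, 0, 0, 0, -1, 0, 0, 0, 0, 0, 0, -1, 0],
)

```text
time: 25.88
eef_pos: [0.462, -0.1213, 0.1994]
tcp_rot: [2.268, 2.174, 0.0]
contact_force: [0.5, -0.7, -0.3]
width: 0.0854
gripper_force: 0.0
```

Request:
arm_command(
  series=[0, 0, 0, 0, 0, 20, 0, 0, 0, 0, 0, 0, 60, 0, 0, 0, 0, 40, 40, 75, 0, 0, 0, 0, 70, 90, 75, 0, 0, 0, 0, 90, 140, 75, 0],
)

```text
time: 26.5
eef_pos: [0.5534, 0.02, 0.2745]
tcp_rot: [2.268, 2.172, 0.001]
contact_force: [-0.1, 0.1, 0.2]
width: 0.0851
gripper_force: 0.0
```

Request:
arm_command(
  series=[0, 0, 0, 20, 50, 0, 0, 0, 0, 0, 40, 100, 0, 0, 0, 0, 0, 40, 150, 0, 0, 0, 0, 0, 20, 200, 0, 0, 0, 0, 0, 0, 250, 0, 0],
)

```text
time: 27.12
eef_pos: [0.5515, 0.2704, 0.2739]
tcp_rot: [-2.268, -2.174, 0.0]
contact_force: [0.9, 0.3, -0.4]
width: 0.0853
gripper_force: 0.0
```

```bash
python3 chk.py salt_dish spice_jar shaker mill glass_jar; python3 -c "
from h import *
a=arm.get_image('top')['image'][90:330,150:450];b=arm.get_image('side')['image'][90:330,150:400]
cv2.imwrite('pics/f.png',cv2.resize(np.hstack([a,b]),(800,350)))"
```

```text
[0.5515 0.2704 0.2739] 0.08526469112077707
top salt_dish 0.83 z 0.06 r 0.034 world [0.4726 0.1368] board xy mm 1.6 128.5
top spice_jar 0.7 z 0.121 r 0.02 world [0.4694 0.0507] board xy mm 1.8 42.3
top shaker 0.78 z 0.165 r 0.024 world [ 0.4651 -0.0342] board xy mm 0.8 -42.7
top mill 0.59 z 0.224 r 0.023 world [ 0.4628 -0.1193] board xy mm 2.0 -127.8
top glass_jar 0.84 z 0.095 r 0.031 world [ 0.6907 -0.1128] board xy mm 229.4 -112.3
side shaker 0.74 z 0.062 r 0.035 world [0.4588 0.1382] board xy mm -12.2 129.4
side mill 0.77 z 0.224 r 0.023 world [ 0.4615 -0.1221] board xy mm 0.7 -130.7
side glass_jar 0.41 z 0.062 r 0.034 world [0.4598 0.137 ] board xy mm -11.2 128.2
```

View pics/f.png

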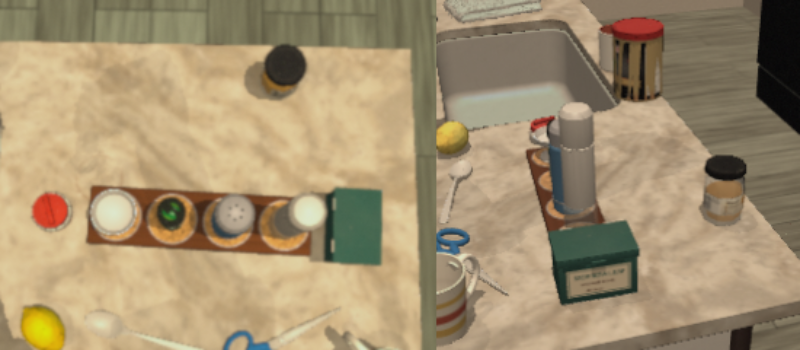

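All four stand on their inlays in the right order, and the glass jar has not moved.

```bash
python3 -c "
from plant import arm
print(arm.job_done())"
```

```text
the job is handed in; nothing more can be done
None
```

I handed the job in at about 27 s: the mill, shaker, spice jar and salt dish stand upright in that order from the tea tin to the egg timer. The last camera check put each within about 2 mm of its inlay's centre, and the glass jar where it started. The hand-in returned no verdict.

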